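# Mark a circuit board through the jig with a spring punch

### The job

Take the spring-loaded automatic punch out of its stand, put its tip down into the red-ringed guide hole of the white marking jig, and press it straight down on the board inside, only until its internal spring trips with a snap; do not lean on it any harder than that takes. Then set the punch back upright in its stand with its flange on the stand's top and let go. It must not trip anywhere else, and nothing else on the bench should be disturbed.

Things in the scene. Friction and masses are not known exactly. Their poses are not given: they have to be found in the camera images.
- punch: round automatic punch, 150 to 210 g, hanging upright in its stand. Origin: on its axis at the underside of the brass flange (30 mm wide, 4 mm thick); z up along the axis. Above: black knurled grip 16 mm wide from 4 to 54 mm, red cap 19 mm wide to 66 mm. Below: steel barrel 16 mm wide down to -25 mm (last 5 mm tapered to 10 mm), then a sliding steel rod 5 mm wide to the tip at -65 mm
- punch_tip (a point): the rod's tip, 65 mm below the flange's underside when not pressed. The rod slides up into the barrel on a spring: 1.5 N to start it, then 2 to 3 N per mm; at 12 to 13 N (4 to 6 mm after first touch) the punch trips and the force drops at once by 4 to 8 N. Pressed on, the force climbs again and 2 to 3 mm farther on the rod is solid and the force shoots up; over 20 N harms the jig
- hammer (a joint): the hammer inside the punch, in m: 0 cocked; at the trip it jumps to 0.003 and stays there while the tip is kept pressed; it springs back to 0 (cocked again) when the tip is lifted. Not visible from outside
- stand_hole (a point): centre of the mouth of the stand's hole, on the stand's top face, 72 mm above the table. The stand is a fixed blue-grey block 64 x 64 x 72 mm with a vertical through hole 19 mm wide with a 3 mm chamfer; the punch hangs in it by its flange, origin level with this point
- jig: marking jig fixed to the bench, any yaw: aluminium base 100 x 150 mm, blue-grey walls all round, white template plate 100 x 140 mm, 10 mm thick, its top 56 mm above the table, low screw heads at the corners. Origin at the centre of the underside, long side along y, z up. A copper-faced board lies inside on packing, hidden by the plate and walls, and does not give way when pressed
- red_bore (a point): centre of the mouth of the red-ringed vertical guide hole, on the plate's top face, at jig x 0, y +30 mm; 7 mm wide, with a 3 mm chamfer (13 mm at the mouth), through the 10 mm plate. The board's face is anywhere from 10 to 26 mm below this point: that is not measured and must be felt
- blue_bore (a point): centre of the mouth of the blue-ringed guide hole, the same size, at jig y -30 mm; not to be used
- bit_box: grey open box with dividers, 90 x 60 x 35 mm, loose; a bystander. Origin at its underside on its axis or at its centre
- solvent: white bottle, 68 mm wide, 130 mm tall, loose; a bystander. Origin at its underside on its axis or at its centre
- flashlight: black flashlight standing upright, 38 mm wide, 130 mm tall, loose; a bystander. Origin at its underside on its axis or at its centre
- tape_roll: yellow roll of tape lying flat, 90 mm across, 20 mm high, loose; a bystander. Origin at its underside on its axis or at its centre
- setup_block: steel foot with a square post, 70 x 60 x 72 mm, loose; a bystander. Origin at its underside on its axis or at its centre
- screwdriver: orange-handled screwdriver lying on the table; a bystander. Origin at its underside
- offcut: small copper-faced board offcut, 70 x 50 x 6 mm, lying on the table; a bystander. Origin at its underside on its axis or at its centre
Not all that is in view belongs to the job. Leave any pink or turquoise look-alike of the punch alone.

How it is judged:
By the outcome, as a careful person would: the job done as asked, in the order asked, and still so for the second after the job is handed in, with the robot touching nothing.
It also fails if it takes over 58 s, if anything falls off the work surface, if the arm or the gripper's body presses on something with over 40 N, if the wrist force passes 120 N, or if a joint passes its speed limit or range.

### The arm

A 7-joint arm with a two-finger parallel gripper is mounted at the origin on the work surface. World frame = base frame: x ahead of the robot, y to its left, z up, the work surface at z = 0. Lengths are in m, angles in rad, forces in N, time in s.
With the tool pointing down it reaches from about 0.4 to 0.875 m from the base axis. Payload 19.3 kg.
Tool frame: the origin (TCP) lies midway between the tips of the shut fingers; the grasp point (between the pads) lies 19 mm behind it; z points along the fingers, y is the line along which they close (so a half turn about z gives the same grasp; the last joint's range is limited). The gripper opens to 85 mm and grips with 20 to 120 N. Pads are 22 mm wide; open, the fingers measure 114 mm over their backs; the gripper's body (76 mm by 85 mm) begins 54 mm behind the grasp point. The pads swing forward as they close: fully open they stand 13 mm farther back than shut.
Start: joints at [-1.407, 0.521, -0.036, 1.599, 0.021, 1.021, -0.113], TCP at [0.145, 0.608, 0.207] pointing down, gripper open.
Joint ranges: [-2.91, 2.91], [-0.3, 2.13], [-1.5, 1.42], [0.17, 2.43], [-1.26, 4.41], [0.16, 1.93], [-2.52, 2.52]. Speed limits (rad/s): [1.89, 1.89, 2.39, 2.39, 3.01, 3.01, 3.01].

### API

Orientations are given as [roll, pitch, yaw] about the fixed x, y, z axes, in that order (R = Rz(yaw) Ry(pitch) Rx(roll)).
In Python, from workcell import telemetry, grab_frame, calibration, bot, outline_of, landmark_of gives the robot as it stands. The module is installed in compiled form; this text tells all that it offers.
- The arm moves only by the shell command python3 -m inch 'ROWS' [FORCE]. ROWS is JSON, a list of rows, each a list of 7 numbers: the shift along the tool's x, y, z in m, then the turn, a rotation vector about the tool's x, y, z in rad, then the closure, from 0 (fully open) to 1 (shut). A call has 1 to 5 rows; each row shifts and turns the commanded pose from where the row before left it, along the tool's axes as they then stand; what a row does not reach is not made up. A row lasts 1/10 s, in which the tool goes at most 50 mm and 8.59 degrees, less where a joint would pass 70% of its speed; a pose out of reach is approached as far as the arm can. A call is refused whole if a number of a shift passes 0.05 or a number of a turn 0.15, either way. A call with a gripper value outside its range is refused whole. The fingers move at their own pace and stop on an object; FORCE is the grip in N (left out, the last holds). Time passes only in rows, so rows that do not move let the fingers close. It gives the time, the measured TCP pose, the force, the opening and the grip force at its end, in the units of the state.
- telemetry.observe(): the state, without advancing time (a new reading comes with each control period).
- grab_frame(name): name is "scene" or "top" or "wrist"; returns the picture (480x640x3 uint8, red, green, blue); there is no depth.
- calibration(name): a dict with "fovy" (degrees; the focal length in pixels is half the picture's height over the tangent of half this angle, whatever the lens; pixels are square), "cx", "cy" (the principal point, pixels), "pose" (4x4, takes a point from camera to world coordinates). Camera axes: x right, y down, z forward; pixel columns grow to the right and rows downward; lengths in m; the calibration is good to about 2 mm. A picture is of the moment at which its call begins: read the wrist's pose just before it. calibration takes no time and is no camera call; for the wrist camera it gives the pose at the moment of the call.
- bot.job_done(): hands the job in; it is judged then, once.
Trained networks look in the newest picture that a camera, given by its name, has taken for a name from the list of things; names that differ only in an ending like _2 or _b are one class to them, and where a whole thing is asked for, a point or a joint stands for the part that bears it (a point fixed in the world has none). Each returns a list of dicts, best first, with "score" (0 to 1); they miss things now and then, are a little off and sometimes report something else, mostly with a low value. They report only what shows in the picture. A call takes as long as a camera call. They do not tell look-alikes from the thing itself.
- outline_of(label, camera): "region" (480x640 bool, what is visible of it) and "rect" ([left, top, right, bottom] in pixels, round what is visible of it).
- landmark_of(label, camera): "xy" ([column, row] in pixels: a listed point, or the origin of a listed thing).
The state is a dict: "clock": time; "qpos": joint angles; "qd": joint speeds; "joint_efforts": joint torques, N m; "position": TCP position; "tool_rot": TCP orientation; "force": force on the tool from outside, world axes, zero at the start; "moment": the same for the moment, N m; "grip_width": finger opening in m; "finger_force": force on a finger pad.
Only numpy, scipy, OpenCV 4.12 (cv2) and the standard library are available. Lean on these libraries where they do the work, as an engineer would, in place of code of your own. Each camera call takes 0.05 s, during which the arm holds its last target. There are 200 camera calls.

## Working session

There is one attempt and no reset: what is moved stays moved. The work goes in short steps, Python scripts to look and compute and a shell command to move; the robot and the scene stay as the last step left them, time stands still between calls to the robot, and variables do not carry over. Pictures are saved under pics/ and viewed, at most 12 in all, crops included, and the job is handed in when it is done.

```bash
mkdir -p pics; cat > h.py <<'E'
import numpy as np, cv2
from scipy.spatial.transform import Rotation as R
from workcell import telemetry, grab_frame, calibration, bot, outline_of, landmark_of
def ray(cal,xy):
    f=240/np.tan(np.radians(cal["fovy"])/2); P=np.array(cal["pose"])
    d=P[:3,:3]@np.array([(xy[0]-cal["cx"])/f,(xy[1]-cal["cy"])/f,1.]); return P[:3,3],d/np.linalg.norm(d)
def atz(cal,xy,z):
    o,d=ray(cal,xy); return o+d*(z-o[2])/d[2]
def tri(rs):
    A=0;b=0
    for o,d in rs:
        M=np.eye(3)-np.outer(d,d);A=A+M;b=b+M@o
    p=np.linalg.solve(A,b); return p,[np.linalg.norm((np.eye(3)-np.outer(d,d))@(p-o)) for o,d in rs]
def save(im,n): cv2.imwrite("pics/"+n,im[...,::-1])
E
python3 - <<'E'
from h import *
s=telemetry.observe();print(s)
ims={}
for c in("scene","top"):
    ims[c]=grab_frame(c);cal=calibration(c);print(c,cal["fovy"],np.round(cal["pose"],3).tolist())
    for l in("punch","stand_hole","red_bore","blue_bore","jig"):
        for r in landmark_of(l,c)[:3]: print(l,np.round(r["xy"],1),round(r["score"],2))
    save(ims[c],c+".png")
E
```

```text
{'clock': 0.0, 'qpos': array([-1.40718474,  0.52199519, -0.03632813,  1.59997986,  0.02122239,
        1.02111289, -0.11278974]), 'qd': array([-0.00040309, -0.00155424, -0.00167049,  0.00068803, -0.00145074,
       -0.001317  , -0.0006296 ]), 'joint_efforts': array([-1.46565359e-03, -9.27100182e+01,  1.97923489e+00, -3.69919395e+01,
        1.77752436e-02,  8.40157358e-03, -2.11135250e-05]), 'position': array([0.14476571, 0.60763942, 0.20664756]), 'tool_rot': array([-3.14048732e+00,  9.78689283e-05,  2.90779325e+00]), 'force': array([-0.19321065,  1.27239848,  0.56530722]), 'moment': array([ 0.00535471,  0.01545376, -0.01505104]), 'finger_force': 0.0, 'grip_width': 0.08513822772271046}
scene 52.66830742792792 [[-0.608, 0.606, -0.513, 1.154], [0.794, 0.47, -0.386, 0.388], [0.007, -0.642, -0.767, 0.962], [0.0, 0.0, 0.0, 1.0]]
punch [203.2 209.3] 0.81
punch [303.2 222.7] 0.75
punch [285.4 159.1] 0.58
stand_hole [265.7 176. ] 0.91
red_bore [370.4 268.5] 0.61
blue_bore [350.  251.1] 0.6
jig [355.6 272. ] 0.92
top 42.5786408281215 [[0.02, -0.99, 0.143, 0.367], [-1.0, -0.021, -0.006, -0.044], [0.008, -0.143, -0.99, 1.4], [0.0, 0.0, 0.0, 1.0]]
punch [453.1 340.9] 0.89
punch [365.5 259.4] 0.77
punch [526.  312.6] 0.61
stand_hole [432.9 272.7] 0.83
red_bore [263.2 242.5] 0.57
red_bore [221.7 325.2] 0.27
blue_bore [289.6 245.6] 0.84
jig [281.9 248.4] 0.64
```

View pics/scene.png

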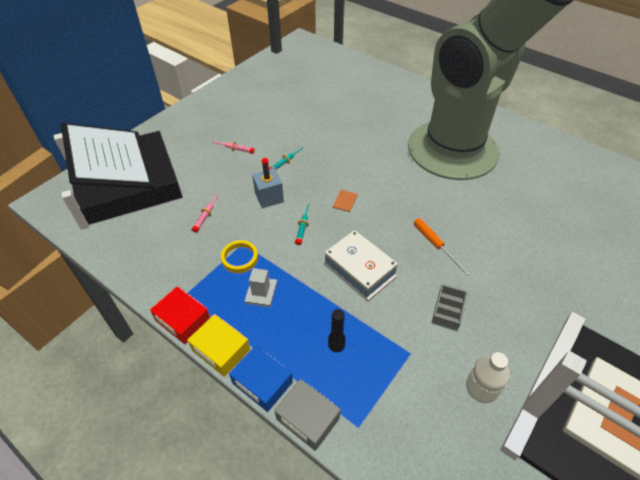

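View pics/top.png

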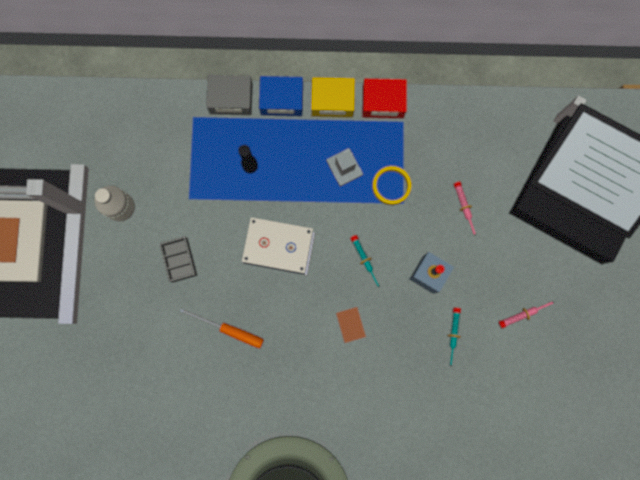

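The real punch (red cap, black grip, brass flange) hangs in the stand at scene (266,172) / top (436,270). It could be confused with these look-alikes:
- Pink: scene (205,212) and (235,146), top (465,208) and (525,314).
- Turquoise: scene (303,224) and (288,158), top (365,260) and (455,337).

The jig shows at scene (361,263) / top (278,246). Its red ring is at scene (370,266) / top (264,242) and its blue ring at top (290,246).

```bash
python3 - <<'E'
from h import *
im=cv2.imread("pics/scene.png");t=cv2.imread("pics/top.png")
a=cv2.resize(im[140:220,220:320],(500,400),interpolation=3);b=cv2.resize(t[245:295,405:465],(300,250),interpolation=3)
o=np.zeros((400,800,3),np.uint8);o[:,:500]=a;o[:250,500:]=b;cv2.imwrite("pics/crop.png",o)
cs,ct=calibration("scene"),calibration("top")
for n,a,b in(("stand",(265.7,176),(432.9,272.7)),("red",(370.4,266.5),(263.2,242.5)),("blue",(350,251.1),(289.6,245.6))):
    print(n,tri([ray(cs,a),ray(ct,b)]))
for n,a,z in(("stand",(432.9,272.7),.072),("red",(263.2,242.5),.056),("blue",(289.6,245.6),.056)): print(n,atz(ct,a,z))
for n,a,z in(("stand",(265.7,176),.072),("red",(370.4,268.5),.056),("blue",(350,251.1),.056)): print(n,atz(cs,a,z))
E
```

```text
stand (array([ 0.49482087, -0.30408125,  0.07625099]), [np.float64(0.002708880712549015), np.float64(0.0027088807125489017)])
red (array([0.55492969, 0.06924119, 0.04906646]), [np.float64(0.0006262115510701603), np.float64(0.00062621155107022)])
blue (array([0.549445  , 0.00883565, 0.05412112]), [np.float64(0.0012151054312037365), np.float64(0.0012151054312037745)])
stand [ 0.49364739 -0.302631    0.072     ]
red [0.55426387 0.06811092 0.056     ]
blue [0.5485825  0.00981216 0.056     ]
stand [ 0.49276303 -0.31002565  0.072     ]
red [0.56392467 0.07540393 0.056     ]
blue [0.55127389 0.00855233 0.056     ]
```

View pics/crop.png

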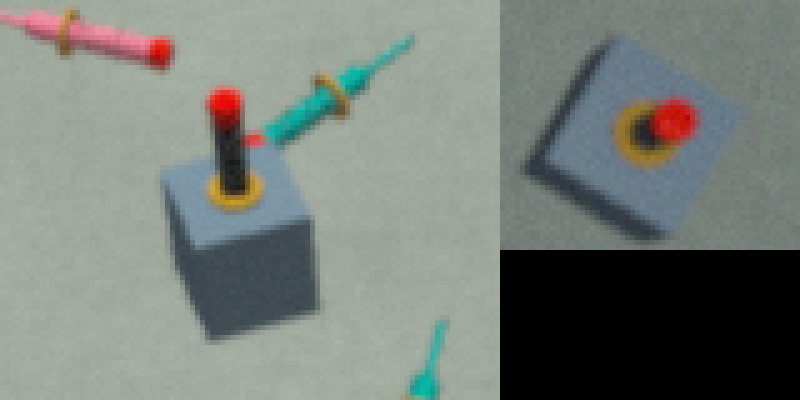

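The crop confirms the choice: red cap, black grip and brass flange in the blue-grey stand, with the flange at about scene (267,178). I'll set the tool yaw to π/2 first, so that tool x is world +y and tool y is world +x.

```bash
python3 -m inch '[[0,0,-0.01,0,0,0.148,0],[0,0,-0.01,0,0,0.148,0],[0,0,-0.01,0,0,0.148,0],[0,0,-0.01,0,0,0.148,0],[0,0,-0.01,0,0,0.148,0]]'
python3 -m inch '[[0,0,-0.01,0,0,0.148,0],[0,0,-0.01,0,0,0.148,0],[0,0,-0.01,0,0,0.148,0],[0,0,-0.01,0,0,0.148,0],[0,0,0,0,0,0,0]]'
```

```text
clock: 1.1
position: [0.1448, 0.608, 0.2576]
tool_rot: [-3.142, -0.0, 2.162]
force: [0.9, 0.5, -0.3]
grip_width: 0.0857
finger_force: 0.0
clock: 1.6
position: [0.1448, 0.6085, 0.2983]
tool_rot: [3.141, -0.002, 1.573]
force: [0.2, -0.7, 0.5]
grip_width: 0.0853
finger_force: 0.0
```

```bash
python3 -m inch '[[-0.04,0.039,0,0,0,0,0],[-0.04,0.039,0,0,0,0,0],[-0.04,0.039,0,0,0,0,0],[-0.04,0.039,0,0,0,0,0],[-0.04,0.039,0,0,0,0,0]]'
python3 -m inch '[[-0.04,0.039,0,0,0,0,0],[-0.04,0.039,0,0,0,0,0],[-0.04,0.039,0,0,0,0,0],[-0.04,0.039,0,0,0,0,0],[-0.04,0,0,0,0,0,0]]'
python3 -m inch '[[-0.04,0,0,0,0,0,0],[-0.04,0,0,0,0,0,0],[-0.04,0,0,0,0,0,0],[-0.04,0,0,0,0,0,0],[0,0,0,0,0,0,0]]'
python3 - <<'E'
from h import *
s=telemetry.observe();print(s["position"],s["tool_rot"],s["qpos"])
im=grab_frame("wrist");cal=calibration("wrist");print(np.round(cal["pose"],3),cal["fovy"]);save(im,"w1.png")
for l in("red_bore","blue_bore","jig"):
  for r in landmark_of(l,"wrist")[:2]: print(l,r["xy"],r["score"],atz(cal,r["xy"],.056))
E
```

```text
clock: 2.1
position: [0.3212, 0.4281, 0.2969]
tool_rot: [3.142, 0.0, 1.581]
force: [1.2, 1.2, 0.1]
grip_width: 0.0853
finger_force: 0.0
clock: 2.6
position: [0.4636, 0.245, 0.2964]
tool_rot: [3.14, 0.002, 1.579]
force: [-0.4, 0.2, 0.1]
grip_width: 0.0856
finger_force: 0.0
clock: 3.1
position: [0.4613, 0.0824, 0.2973]
tool_rot: [3.141, 0.001, 1.575]
force: [0.5, 1.4, 0.2]
grip_width: 0.0855
finger_force: 0.0
[0.46133733 0.08242448 0.29726135] [3.14113971e+00 6.80652318e-04 1.57501172e+00] [-0.76701122  0.18740646  0.54539583  1.89487561 -0.10846882  1.08813154
 -0.17472949]
[[ 1.     0.005  0.002  0.461]
 [ 0.006 -0.948 -0.317  0.168]
 [ 0.     0.317 -0.948  0.464]
 [ 0.     0.     0.     1.   ]] 69.7278334156425
red_bore [386.9, 214.0] 0.62 [0.55370789 0.06951894 0.056     ]
blue_bore [380.5, 260.6] 0.58 [0.5501781  0.00883658 0.056     ]
jig [374.5, 224.0] 0.89 [0.53946336 0.05687227 0.056     ]
```

```bash
python3 -m inch '[[-0.04,0.005,0,0,0,0,0],[-0.04,0.005,0,0,0,0,0],[-0.04,0.005,0,0,0,0,0],[-0.04,0.005,0,0,0,0,0],[-0.04,0.005,0,0,0,0,0]]'
python3 -m inch '[[-0.04,0.005,0,0,0,0,0],[-0.04,0.003,0,0,0,0,0],[-0.04,0,0,0,0,0,0],[0,0,0,0,0,0,0],[0,0,0,0,0,0,0]]'
python3 - <<'E'
from h import *
s=telemetry.observe();print(s["position"],s["tool_rot"],s["qpos"])
im=grab_frame("wrist");cal=calibration("wrist");np.savez("w2",im=im,P=cal["pose"]);save(im,"w2.png")
ct=calibration("top");cs=calibration("scene")
for l in("punch","stand_hole"):
  for r in landmark_of(l,"wrist")[:2]: print(l,r["xy"],r["score"],atz(cal,r["xy"],.072),tri([ray(cal,r["xy"]),ray(ct,(434.3,271.9)),ray(cs,(267,178))]))
E
```

```text
clock: 3.8
position: [0.488, -0.1129, 0.297]
tool_rot: [-3.142, 0.0, 1.58]
force: [1.7, 0.0, 0.5]
grip_width: 0.0855
finger_force: 0.0
clock: 4.3
position: [0.4963, -0.2324, 0.2966]
tool_rot: [-3.141, 0.0, 1.577]
force: [-0.5, -0.2, -0.3]
grip_width: 0.0851
finger_force: 0.0
[ 0.49634837 -0.2323666   0.29659354] [-3.14057791e+00  7.18669543e-05  1.57680566e+00] [-0.1648626   0.37156841  0.67379977  1.71324628 -0.25072613  1.14570702
  0.5862112 ]
punch [415.2, 301.6] 0.86 [ 0.62946409 -0.35653144  0.072     ] (array([ 0.54063839, -0.27947897,  0.15883113]), [np.float64(0.05922689699993372), np.float64(0.05423219740355212), np.float64(0.03545752609799789)])
punch [209.7, 283.1] 0.79 [ 0.37078818 -0.33268842  0.072     ] (array([ 0.45815705, -0.30434476,  0.09737104]), [np.float64(0.07565784503837475), np.float64(0.034941196358115184), np.float64(0.04583554604295817)])
stand_hole [313.5, 264.6] 0.71 [ 0.49991238 -0.30692577  0.072     ] (array([ 0.49699254, -0.30520693,  0.07153907]), [np.float64(0.0034107594586734857), np.float64(0.0016024812447631702), np.float64(0.0026985402849913193)])
```

View pics/w2.png

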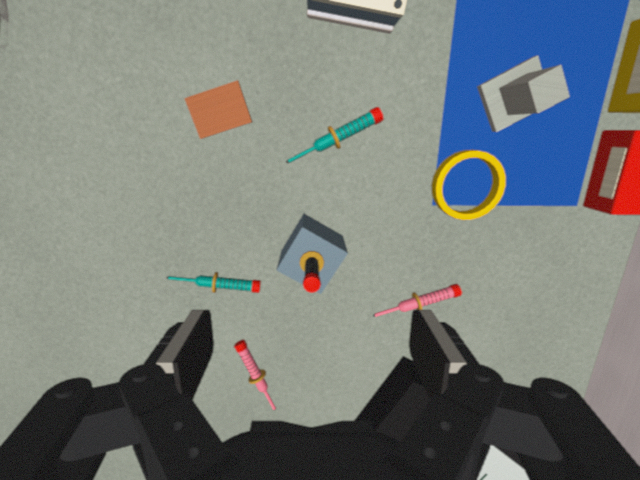

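The wrist view shows the punch cap at (312,284) and its flange at (312,260) on the stand. The look-alikes lie flat and well apart: turquoise (215,284) and (335,137), pink (418,300) and (254,375). I'll move over the punch and take a closer look.

```bash
python3 -m inch '[[-0.025,0,0.03,0,0,0,0],[-0.025,0,0.03,0,0,0,0],[-0.024,0,0.03,0,0,0,0],[0,0,0,0,0,0,0],[0,0,0,0,0,0,0]]' 
python3 - <<'E'
from h import *
s=telemetry.observe();print(s["position"],s["tool_rot"])
im=grab_frame("wrist");cal=calibration("wrist")
z=np.load("w2.npz");c0=dict(cal);c0["pose"]=z["P"]
def yel(im):
    h=cv2.cvtColor(im,cv2.COLOR_RGB2HSV); return cv2.inRange(h,(15,120,60),(30,255,255))
def red(im):
    h=cv2.cvtColor(im,cv2.COLOR_RGB2HSV); return cv2.inRange(h,(0,180,90),(6,255,255))|cv2.inRange(h,(174,180,90),(180,255,255))
for nm,I,c in(("far",z["im"],c0),("near",im,cal)):
    for f in(yel,red):
        n,l,st,ce=cv2.connectedComponentsWithStats(f(I))
        print(nm,f.__name__,[(st[i].tolist(),np.round(ce[i],1).tolist()) for i in range(1,n) if st[i][4]>60 and 250<ce[i][0]<380])
print([(r["xy"],r["score"],atz(cal,r["xy"],.072)) for r in landmark_of("stand_hole","wrist")])
np.savez("w3",im=im,P=cal["pose"]);save(im,"w3.png")
E
```

```text
clock: 4.95
position: [0.4967, -0.3057, 0.2069]
tool_rot: [-3.141, -0.0, 1.577]
force: [0.4, 0.3, -0.1]
grip_width: 0.0855
finger_force: 0.0
[ 0.49667135 -0.30566716  0.20690142] [-3.14066755e+00 -4.68450467e-04  1.57666209e+00]
far yel [([329, 127, 11, 21, 72], [334.4, 136.7]), ([300, 252, 24, 19, 232], [311.4, 259.3]), ([249, 370, 16, 14, 66], [257.2, 377.7])]
far red [([371, 108, 12, 15, 109], [376.9, 114.4]), ([304, 273, 16, 19, 237], [311.3, 282.3]), ([252, 281, 8, 11, 70], [255.5, 286.0])]
near yel [([334, 41, 16, 32, 185], [342.6, 55.8]), ([296, 208, 32, 27, 417], [311.4, 218.9])]
near red [([300, 231, 24, 26, 485], [311.4, 243.4])]
[([316.3, 224.3], 0.82, array([ 0.50198604, -0.30555813,  0.072     ]))]
```

View pics/w3.png

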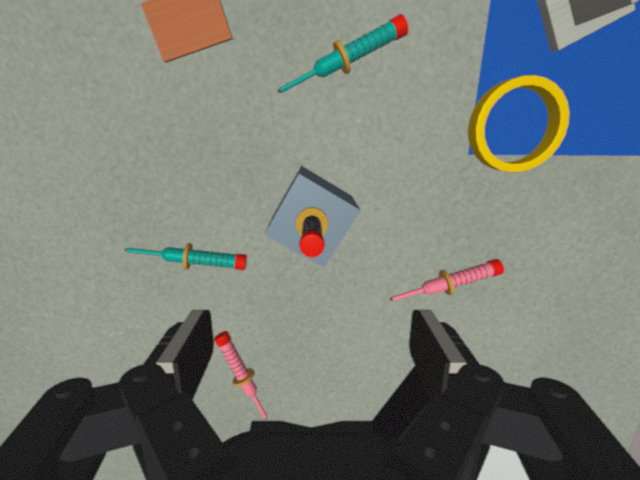

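```bash
python3 - <<'E'
from h import *
cal=calibration("wrist");print(cal["cx"],cal["cy"]);cs=[]
for n in("w2","w3"):
    c=dict(cal);c["pose"]=np.load(n+".npz")["P"];cs.append(c);print(np.round(c["pose"],4)[:3,3])
fl=[(311.8,261.5),(311.8,222.5)];cp=[(311.5,283),(311.8,244)]
for c,f,p in zip(cs,fl,cp): print("flange",atz(c,f,.076),"cap",atz(c,p,.138))
print(tri([ray(c,f) for c,f in zip(cs,fl)]),tri([ray(c,f) for c,f in zip(cs,cp)]))
ct=calibration("top");print(atz(ct,(434.3,271.9),.076), tri([ray(ct,(434.3,271.9)),ray(cs[1],fl[1])]))
E
```

```text
310.974721004523 243.34197404073362
[ 0.496  -0.1489  0.4634]
[ 0.4965 -0.2228  0.3744]
flange [ 0.49778337 -0.30129839  0.076     ] cap [ 0.497376   -0.30080399  0.138     ]
flange [ 0.49786658 -0.30282116  0.076     ] cap [ 0.49769556 -0.30228708  0.138     ]
(array([ 0.49788053, -0.3060757 ,  0.06385775]), [np.float64(4.1910784121920786e-05), np.float64(4.191078412192069e-05)]) (array([ 0.4975881 , -0.30608791,  0.126686  ]), [np.float64(0.0001649745613449083), np.float64(0.00016497456134479565)])
[ 0.49506245 -0.3048939   0.076     ] (array([ 0.49798073, -0.31083249,  0.04598833]), [np.float64(3.982344153028753e-05), np.float64(3.9823441530357064e-05)])
```

```bash
python3 -m inch '[[0.0025,0.001,0.03,0,0,0,0],[0,0,0.03,0,0,0,0],[0,0,0.03,0,0,0,0],[0,0,0.02,0,0,0,0],[0,0,0.012,0,0,0,0]]' 
python3 -m inch '[[0,0,0,0,0,0,0],[0,0,0,0,0,0,0.3],[0,0,0,0,0,0,0.5],[0,0,0,0,0,0,0.6],[0,0,0,0,0,0,0.7]]' 40
python3 -m inch '[[0,0,0,0,0,0,0.85],[0,0,0,0,0,0,1],[0,0,0,0,0,0,1],[0,0,0,0,0,0,1],[0,0,0,0,0,0,1]]' 40
python3 -c "
from h import *
s=telemetry.observe();print(s['force'],s['moment'],s['position'],s['tool_rot'])"
```

```text
clock: 5.55
position: [0.4981, -0.3027, 0.0848]
tool_rot: [3.141, -0.0, 1.578]
force: [0.8, -0.3, -0.3]
grip_width: 0.0852
finger_force: 0.0
clock: 6.05
position: [0.4978, -0.3041, 0.0858]
tool_rot: [3.141, 0.0, 1.576]
force: [0.6, 0.1, -0.1]
grip_width: 0.028
finger_force: 0.0
clock: 6.55
position: [0.4977, -0.3042, 0.0857]
tool_rot: [3.141, 0.0, 1.576]
force: [-1.1, 0.4, 6.6]
grip_width: 0.0175
finger_force: 38.8
[-1.12971926  0.40155461  6.63220705] [ 0.16729028  0.22538195 -0.01421852] [ 0.49767992 -0.30419692  0.08566357] [3.14096034e+00 2.82617906e-04 1.57562865e+00]
```

```bash
python3 -m inch '[[0,0,0,0,0,0,1],[0,0,0,0,0,0,1],[0,0,-0.004,0,0,0,1],[0,0,-0.006,0,0,0,1],[0,0,-0.01,0,0,0,1]]' 80
python3 -m inch '[[0,0,-0.02,0,0,0,1],[0,0,-0.02,0,0,0,1],[0,0,-0.03,0,0,0,1],[0,0,-0.03,0,0,0,1],[0,0,0,0,0,0,1]]'
python3 - <<'E'
from h import *
print(telemetry.observe()["position"])
a=grab_frame("wrist");b=grab_frame("scene");np.savez("lift",im=a,P=calibration("wrist")["pose"],sc=b)
o=np.zeros((480,800,3),np.uint8);o[:,:450]=a[:,90:540];o[:400,450:]=cv2.resize(b[100:220,215:320],(350,400),interpolation=3);save(o,"w4.png")
for l in("punch","punch_tip"):print(l,[(r["xy"],r["score"]) for r in landmark_of(l,"wrist")])
E
```

```text
clock: 7.05
position: [0.4972, -0.3039, 0.1055]
tool_rot: [-3.141, -0.0, 1.576]
force: [-0.2, 0.1, -1.8]
grip_width: 0.0164
finger_force: 78.0
clock: 7.55
position: [0.4988, -0.3051, 0.2094]
tool_rot: [3.137, 0.002, 1.575]
force: [0.6, -0.2, -1.1]
grip_width: 0.0164
finger_force: 78.1
[ 0.49876294 -0.30511373  0.20935754]
punch [([309.2, 280.5], 0.95), ([336.3, 63.7], 0.88), ([182.9, 256.6], 0.72), ([440.0, 279.3], 0.59)]
punch_tip [([386.4, 299.3], 0.69), ([273.4, 90.1], 0.53), ([123.3, 250.3], 0.51), ([309.6, 242.4], 0.41), ([572.5, 0.1], 0.18)]
```

View pics/w4.png

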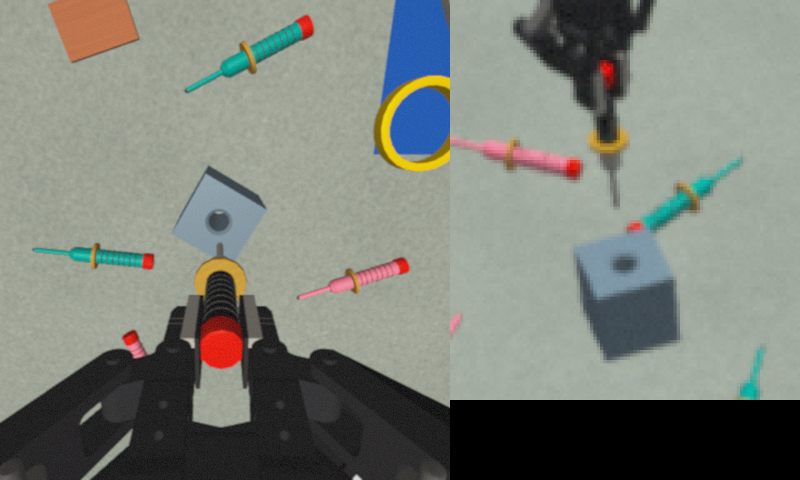

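The punch hangs in the grip and looks upright. In the wrist view the flange is at (309,280), the tip is near (310,243) and the stand's hole is empty at (308,221). Next I'll work out the tip's lateral offset in the tool frame and re-measure both holes with the same camera.

```bash
python3 - <<'E'
from h import *
d=np.load("lift.npz");c=dict(calibration("wrist"));c["pose"]=d["P"]
p=np.array([0.49876,-0.30511,0.20936])
print("tip",atz(c,(309.6,242.6),p[2]-.0787)-p,"flange",atz(c,(309.2,280.5),p[2]-.0137)-p)
print("stand",atz(c,(308.2,221),.072))
im=d["im"];save(cv2.resize(im[225:300,270:350],(640,600),interpolation=3),"tip.png")
g=cv2.cvtColor(im,cv2.COLOR_RGB2GRAY);print(g[236:262:2,300:320])
h=im[205:238,295:322];print("hole dark ctr",[q.mean()for q in np.nonzero(cv2.cvtColor(h,cv2.COLOR_RGB2GRAY)<75)])
E
```

```text
tip [-0.00211351  0.00359566 -0.0787    ] flange [-0.00216526  0.00274477 -0.0137    ]
stand [ 0.49522899 -0.30050332  0.072     ]
[[149 149 148 149 150 147 148 146 147 145 149 148 146 148 151 151 149 147
  149 147]
 [148 149 149 150 148 149 149 151 149 151 149 148 150 149 148 148 150 148
  151 150]
 [151 150 148 146 148 150 149 148 150 147 149 147 148 148 149 149 148 149
  149 147]
 [148 147 150 146 149 147 149 145 134 127 126 135 139 150 148 148 149 148
  145 146]
 [152 146 148 149 147 146 132 108 100  96  89  96 111 135 143 151 149 148
  146 149]
 [148 147 145 149 149 141 127 102  96  94  91  88 100 127 150 147 146 146
  147 149]
 [147 147 150 145 151 144 125 104  97  94  96  83  93 125 143 147 144 146
  149 149]
 [146 148 146 145 152 140 126 106  96  95  91  91  92 123 142 145 145 149
  146 146]
 [146 150 147 147 149 145 127 103  96  95  94  87  91 119 144 148 149 149
  149 146]
 [148 147 147 149 148 142 127 105  96  94  93  88  96 121 146 148 147 146
  149 147]
 [161 156 147 137 125 117 108  98  95  96  95  92  92  94 104 116 131 141
  146 148]
 [144 127 114  98  91  97  98 102  96 102 100 101 102 105 104  98  94 100
  111 130]
 [118 130 145 154 157 156 161 160 161 158 157 157 156 160 155 156 153 142
  126 118]]
hole dark ctr [np.float64(15.875968992248062), np.float64(9.736434108527131)]
```

View pics/tip.png

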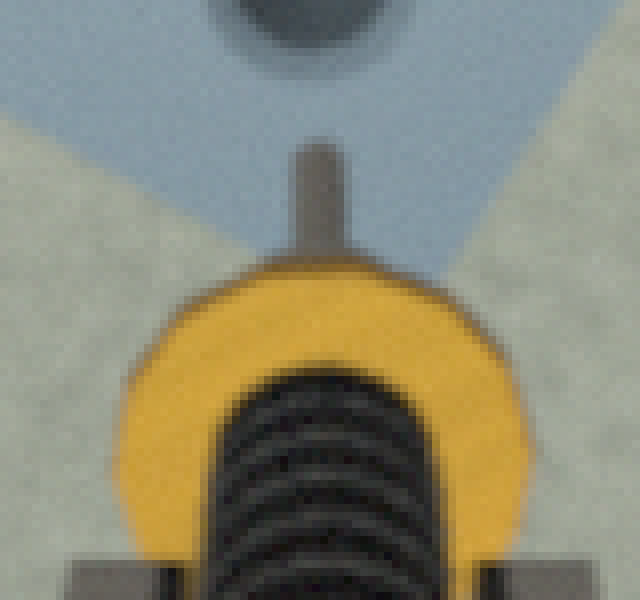

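```bash
python3 -m inch '[[0.02,0.003,0,0,0,0,1],[0.038,0.006,0,0,0,0,1],[0.038,0.006,0,0,0,0,1],[0.038,0.006,0,0,0,0,1],[0.038,0.006,0,0,0,0,1]]'
python3 -m inch '[[0.038,0.006,0,0,0,0,1],[0.038,0.006,0,0,0,0,1],[0.038,0.006,0,0,0,0,1],[0.038,0.006,0,0,0,0,1],[0.038,0.006,0,0,0,0,1]]'
python3 -m inch '[[0.01,0,0.02,0,0,0,1],[0,0,0.02,0,0,0,1],[0,0,0.005,0,0,0,1],[0,0,0,0,0,0,1],[0,0,0,0,0,0,1]]'
python3 - <<'E'
from h import *
s=telemetry.observe();p=s["position"];print(p,s["tool_rot"],s["force"],s["qpos"])
im=grab_frame("wrist");cal=calibration("wrist");np.savez("b1",im=im,P=cal["pose"],p=p)
for l in("punch","punch_tip","red_bore","blue_bore"):
  for r in landmark_of(l,"wrist")[:2]:print(l,r["xy"],r["score"],atz(cal,r["xy"],.056))
x,y=250,150;save(cv2.resize(im[y:y+150,x:x+200],(800,600),interpolation=3),"b1.png")
E
```

```text
clock: 8.25
position: [0.5232, -0.1303, 0.2044]
tool_rot: [-3.14, 0.0, 1.575]
force: [1.0, -0.1, -1.5]
grip_width: 0.0164
finger_force: 78.1
clock: 8.75
position: [0.5522, 0.0598, 0.2044]
tool_rot: [-3.14, 0.0, 1.576]
force: [0.6, 0.2, -1.6]
grip_width: 0.0162
finger_force: 78.1
clock: 9.25
position: [0.5529, 0.0677, 0.1607]
tool_rot: [3.141, 0.0, 1.575]
force: [-0.2, 0.1, -2.0]
grip_width: 0.0158
finger_force: 78.2
[0.55289866 0.06770417 0.16070301] [3.14127601e+00 1.78252301e-04 1.57479417e+00] [-0.16103733  0.08321239 -1.96970952] [-0.63851838  0.53850736  0.58165732  1.85038811 -0.379126    0.86447181
  0.1323227 ]
punch [283.5, 418.5] 0.76 [ 0.52627698 -0.1253556   0.056     ]
punch [310.6, 281.5] 0.73 [0.55287544 0.02494923 0.056     ]
punch_tip [108.3, 117.2] 0.46 [0.40261092 0.15760429 0.056     ]
punch_tip [310.1, 242.9] 0.44 [0.55233369 0.06006738 0.056     ]
red_bore [312.4, 235.6] 0.88 [0.55421169 0.06642272 0.056     ]
```

View pics/b1.png

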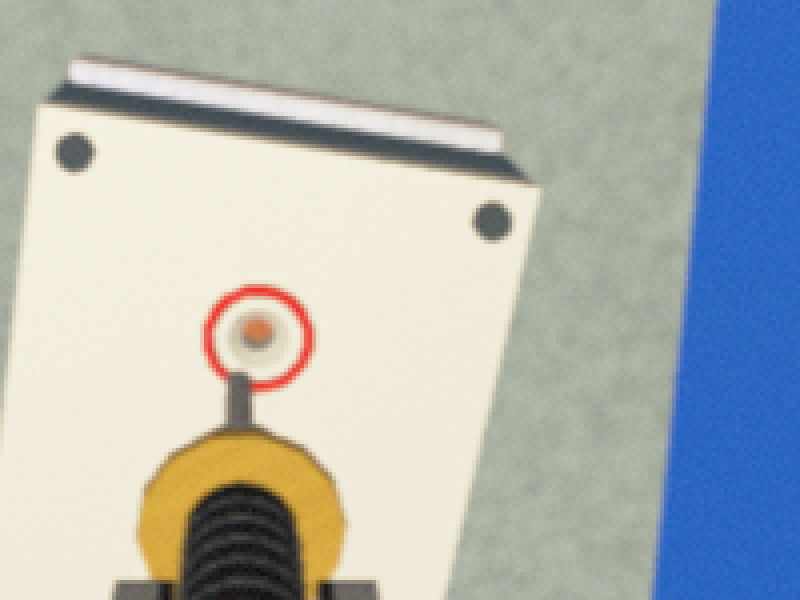

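The red ring is centred at about wrist (314.7,234.5). The rod tip at (309.8,244.2) hangs in front of it.

```bash
python3 - <<'E'
from h import *
d=np.load("b1.npz");c=dict(calibration("wrist"));c["pose"]=d["P"];p=d["p"]
h=cv2.cvtColor(d["im"],cv2.COLOR_RGB2HSV);m=(cv2.inRange(h,(0,150,120),(8,255,255))|cv2.inRange(h,(172,150,120),(180,255,255)));m[:215]=0;m[255:]=0;m[:,:290]=0;m[:,340:]=0
e=cv2.fitEllipse(cv2.findNonZero(m));print(e)
r=atz(c,(314.7,234.5),.056);t=atz(c,(309.8,244.2),p[2]-.0787)
print(r,t,"need",r-t)
for t2 in(.0767,.0807):print("need",r-atz(c,(309.8,244.2),p[2]-t2))
E
```

```text
((314.05126953125, 234.22116088867188), (24.08250617980957, 25.30133056640625), 89.9476547241211)
[0.55610261 0.06737859 0.056     ] [0.55212577 0.06768662 0.08200301] need [ 0.00397684 -0.00030803 -0.02600301]
need [ 0.00397391 -0.0009818  -0.02800301]
need [ 0.00397978  0.00036575 -0.02400301]
```

```bash
python3 -m inch '[[0,0.0037,0.01,0,0,0,1],[0,0,0.01,0,0,0,1],[0,0,0,0,0,0,1],[0,0,0,0,0,0,1]]'
python3 - <<'E'
from h import *
s=telemetry.observe();p=s["position"];print(p,s["tool_rot"],s["force"])
im=grab_frame("wrist");cal=calibration("wrist");np.savez("b2",im=im,P=cal["pose"],p=p)
x,y=270,195;save(cv2.resize(im[y:y+75,x:x+100],(800,600),interpolation=3),"b2.png")
h=cv2.cvtColor(im,cv2.COLOR_RGB2HSV);m=(cv2.inRange(h,(0,150,120),(8,255,255))|cv2.inRange(h,(172,150,120),(180,255,255)));m[:210]=0;m[255:]=0;m[:,:290]=0;m[:,340:]=0
print(cv2.boundingRect(cv2.findNonZero(m)))
E
```

```text
clock: 9.9
position: [0.5561, 0.0681, 0.1397]
tool_rot: [-3.141, 0.0, 1.575]
force: [-0.1, -0.2, -2.1]
grip_width: 0.0164
finger_force: 78.2
[0.55609728 0.06810853 0.13973509] [-3.14068143e+00  4.30133794e-04  1.57548059e+00] [-0.1131725  -0.15202372 -2.06716837]
(296, 229, 29, 26)
```

View pics/b2.png

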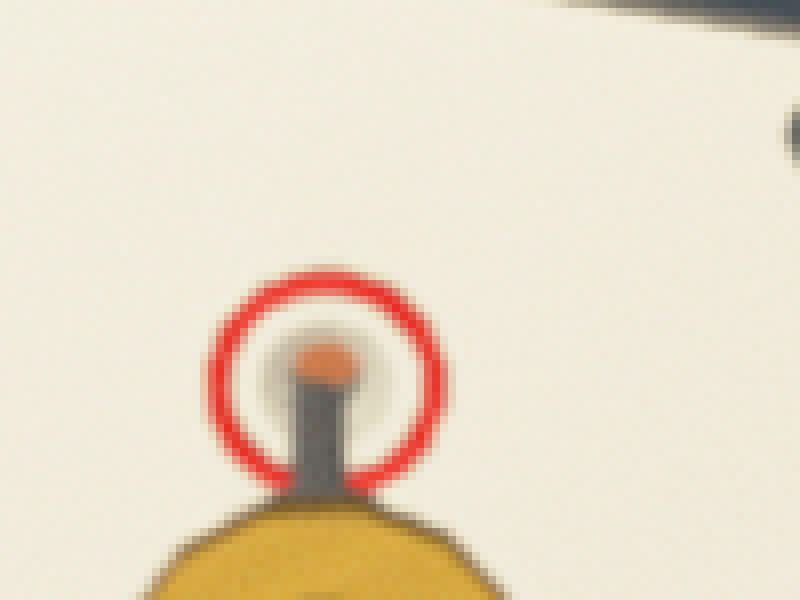

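```bash
python3 -m inch '[[-0.0007,0.0009,0,0,0,0,1],[0,0,0.003,0,0,0,1],[0,0,0.002,0,0,0,1],[0,0,0.002,0,0,0,1]]'
python3 -m inch '[[0,0,0.002,0,0,0,1],[0,0,0.0015,0,0,0,1],[0,0,0,0,0,0,1]]'
python3 - <<'E'
from h import *
s=telemetry.observe();print(s["position"],s["force"],s["moment"],s["tool_rot"])
E
```

```text
clock: 10.35
position: [0.5572, 0.0677, 0.133]
tool_rot: [-3.142, -0.0, 1.576]
force: [-0.3, -0.1, -1.3]
grip_width: 0.0163
finger_force: 78.2
clock: 10.65
position: [0.5571, 0.0676, 0.1295]
tool_rot: [-3.141, 0.0, 1.576]
force: [-1.0, 0.8, -1.4]
grip_width: 0.0164
finger_force: 78.2
[0.55714219 0.06757643 0.12947599] [-0.98810935  0.75667858 -1.37295894] [-0.00140931  0.00377032  0.00728279] [-3.14127690e+00  1.38827369e-04  1.57569299e+00]
```

```bash
python3 -m inch '[[0,0,0.001,0,0,0,1],[0,0,0.001,0,0,0,1]]' | sed -n '2p;4p'
python3 -m inch '[[0,0,0.001,0,0,0,1],[0,0,0.001,0,0,0,1]]' | sed -n '2p;4p'
python3 -m inch '[[0,0,0.001,0,0,0,1]]' | sed -n '2p;4p'
```

```text
position: [0.5573, 0.0676, 0.1277]
force: [0.5, -0.7, -2.3]
position: [0.5572, 0.0676, 0.1256]
force: [-0.4, -0.4, -0.8]
position: [0.5572, 0.0676, 0.1246]
force: [-0.1, 0.5, -1.5]
```

```bash
for i in 1; do
python3 -m inch '[[0,0,0.001,0,0,0,1]]' | sed -n '2p;4p'
python3 -m inch '[[0,0,0.001,0,0,0,1]]' | sed -n '2p;4p'
python3 -m inch '[[0,0,0.001,0,0,0,1]]' | sed -n '2p;4p'; done
```

```text
position: [0.5573, 0.0676, 0.1236]
force: [0.6, 0.3, -1.4]
position: [0.5573, 0.0676, 0.1226]
force: [0.5, -0.2, -2.0]
position: [0.5572, 0.0676, 0.1216]
force: [0.5, -0.4, -2.3]
```

```bash
python3 -m inch '[[0,0,0,0,0,0,1]]' | sed -n '2p;4p'
```

```text
position: [0.5572, 0.0676, 0.1216]
force: [0.8, -0.2, -1.4]
```

```bash

python3 -m inch '[[0,0,0.001,0,0,0,1]]' | sed -n '2p;4p'
python3 -m inch '[[0,0,0.001,0,0,0,1]]' | sed -n '2p;4p'
python3 -m inch '[[0,0,0.001,0,0,0,1]]' | sed -n '2p;4p'
```

```text
position: [0.5573, 0.0676, 0.1207]
force: [-0.1, 0.0, -2.0]
position: [0.5573, 0.0676, 0.1197]
force: [0.4, -0.3, -2.3]
position: [0.5573, 0.0676, 0.1186]
force: [-0.4, -0.5, -2.4]
```

```bash

python3 -m inch '[[0,0,0.001,0,0,0,1]]' | sed -n '2p;4p'
python3 -m inch '[[0,0,0.001,0,0,0,1]]' | sed -n '2p;4p'
python3 -m inch '[[0,0,0.001,0,0,0,1]]' | sed -n '2p;4p'
```

```text
position: [0.5572, 0.0676, 0.1176]
force: [1.0, 0.0, -2.7]
position: [0.5572, 0.0676, 0.1166]
force: [-0.1, -0.3, -2.3]
position: [0.5573, 0.0677, 0.1156]
force: [0.5, 0.1, -2.1]
```

```bash

python3 -m inch '[[0,0,0.001,0,0,0,1]]' | sed -n '2p;4p'
python3 -m inch '[[0,0,0.001,0,0,0,1]]' | sed -n '2p;4p'
python3 -m inch '[[0,0,0.001,0,0,0,1]]' | sed -n '2p;4p'
```

```text
position: [0.5573, 0.0676, 0.1146]
force: [0.4, 0.3, -1.9]
position: [0.5573, 0.0676, 0.1136]
force: [0.4, -0.3, -1.9]
position: [0.5572, 0.0676, 0.1126]
force: [-0.0, 0.4, -1.1]
```

```bash

python3 -m inch '[[0,0,0.001,0,0,0,1]]' | sed -n '2p;4p'
python3 -m inch '[[0,0,0.001,0,0,0,1]]' | sed -n '2p;4p'
```

```text
position: [0.5572, 0.0676, 0.1116]
force: [-0.4, -0.7, -1.4]
position: [0.5573, 0.0676, 0.1107]
force: [-1.1, -1.3, 1.9]
```

```bash

python3 -m inch '[[0,0,0.001,0,0,0,1]]' | sed -n '2p;4p'
python3 -m inch '[[0,0,0.001,0,0,0,1]]' | sed -n '2p;4p'
python3 -m inch '[[0,0,0.0005,0,0,0,1]]' | sed -n '2p;4p'
```

```text
position: [0.5574, 0.0676, 0.1098]
force: [-0.5, 0.3, 3.6]
position: [0.5575, 0.0676, 0.1089]
force: [-0.9, 0.5, 5.1]
position: [0.5575, 0.0676, 0.1084]
force: [-1.6, -0.1, 7.1]
```

```bash

python3 -m inch '[[0,0,0.0005,0,0,0,1]]' | sed -n '2p;4p'
python3 -m inch '[[0,0,0.0005,0,0,0,1]]' | sed -n '2p;4p'
```

```text
position: [0.5576, 0.0676, 0.108]
force: [-1.5, 0.1, 7.0]
position: [0.5576, 0.0676, 0.1075]
force: [-0.1, 0.2, 8.4]
```

```bash

python3 -m inch '[[0,0,0.0004,0,0,0,1]]' | sed -n '2p;4p'
python3 -m inch '[[0,0,0.0003,0,0,0,1]]' | sed -n '2p;4p;6p'
```

```text
position: [0.5577, 0.0676, 0.1072]
force: [-1.1, 0.3, 9.8]
position: [0.5577, 0.0676, 0.1069]
force: [-1.0, -0.4, 9.1]
finger_force: 79.1
```

```bash
python3 -m inch '[[0,0,0.0004,0,0,0,1]]' | sed -n '2p;4p'
```

```text
position: [0.5578, 0.0676, 0.1066]
force: [-0.2, 0.3, 11.2]
```

```bash
python3 -m inch '[[0,0,0.0003,0,0,0,1]]' | sed -n '2p;4p'
```

```text
position: [0.5578, 0.0676, 0.1064]
force: [-0.2, -0.2, 8.9]
```

```bash
python3 -m inch '[[0,0,0,0,0,0,1]]' | sed -n '2p;4p';python3 -m inch '[[0,0,0,0,0,0,1]]' | sed -n '2p;4p'
```

```text
position: [0.5576, 0.0676, 0.1061]
force: [0.7, -0.0, 4.4]
position: [0.5575, 0.0676, 0.106]
force: [-0.1, -0.3, 4.8]
```

The force fell from about 10 N to 4.6 N with the arm still, so the punch has tripped. Lifting out and going back to the stand.

```bash
python3 -m inch '[[0,0,-0.003,0,0,0,1],[0,0,-0.005,0,0,0,1],[0,0,-0.01,0,0,0,1],[0,0,-0.015,0,0,0,1],[0,0,-0.015,0,0,0,1]]'
python3 -m inch '[[0,0,-0.02,0,0,0,1],[0,0,-0.02,0,0,0,1],[0,0,-0.01,0,0,0,1],[-0.02,-0.003,0,0,0,0,1],[-0.038,-0.006,0,0,0,0,1]]' | sed -n 2,4p
python3 -m inch '[[-0.038,-0.006,0,0,0,0,1],[-0.038,-0.006,0,0,0,0,1],[-0.038,-0.006,0,0,0,0,1],[-0.038,-0.006,0,0,0,0,1],[-0.038,-0.006,0,0,0,0,1]]' | sed -n 2,4p
python3 -m inch '[[-0.038,-0.006,0,0,0,0,1],[-0.038,-0.006,0,0,0,0,1],[-0.038,-0.006,0,0,0,0,1],[-0.01,-0.003,0,0,0,0,1],[0,0,0,0,0,0,1]]' | sed -n 2,4p
python3 -c "
from h import *
s=telemetry.observe();print(s['position'],s['tool_rot'])"
```

```text
clock: 14.25
position: [0.557, 0.0675, 0.1547]
tool_rot: [-3.141, 0.0, 1.576]
force: [-0.1, -0.2, -1.4]
grip_width: 0.0164
finger_force: 78.4
position: [0.5487, 0.0115, 0.2038]
tool_rot: [3.142, -0.001, 1.58]
force: [0.7, -0.9, -2.7]
position: [0.5189, -0.1819, 0.2038]
tool_rot: [-3.141, -0.0, 1.576]
force: [0.6, -1.2, -2.2]
position: [0.498, -0.3064, 0.2037]
tool_rot: [-3.141, 0.0, 1.573]
force: [-0.5, 0.4, -2.0]
[ 0.49798849 -0.30636559  0.20371056] [-3.14092742e+00  4.06239354e-04  1.57272188e+00]
```

```bash
python3 -m inch '[[0.0022,-0.0003,0.02,0,0,0,1],[0,0,0.015,0,0,0,1],[0,0,0,0,0,0,1],[0,0,0,0,0,0,1]]' | sed -n 2,4p
python3 - <<'E'
from h import *
s=telemetry.observe();p=s["position"];print(p)
im=grab_frame("wrist");cal=calibration("wrist")
def fl(I):
    h=cv2.cvtColor(I,cv2.COLOR_RGB2HSV);m=cv2.inRange(h,(15,120,60),(30,255,255));m[:250]=0;m[320:]=0;m[:,:270]=0;m[:,350:]=0
    return cv2.boundingRect(cv2.findNonZero(m))
print("flange lift/now",fl(np.load("lift.npz")["im"]),fl(im))
print([(r["xy"],r["score"],atz(cal,r["xy"],.072)) for r in landmark_of("stand_hole","wrist")])
x,y=260,190;save(cv2.resize(im[y:y+105,x:x+105],(600,600),interpolation=3),"s1.png")
E
```

```text
position: [0.4989, -0.3019, 0.1689]
tool_rot: [-3.141, -0.0, 1.576]
force: [-0.6, -0.6, -1.7]
[ 0.49894985 -0.30193252  0.16885622]
flange lift/now (285, 257, 51, 44) (284, 257, 52, 43)
[([312.9, 243.2], 0.87, array([ 0.50064002, -0.30775824,  0.072     ]))]
```

View pics/s1.png

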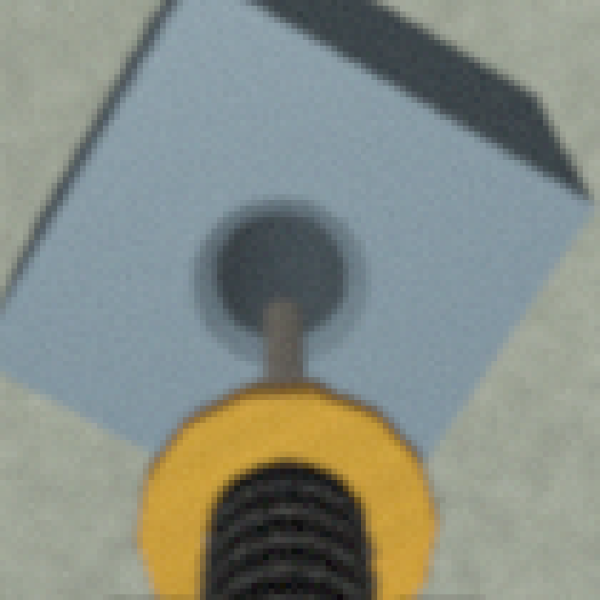

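The tip is lined up with the stand's hole, which is centred near (309,238), and the flange sits in the grip as before. I'll correct by about 1–2 mm to the recorded grasp position and lower.

```bash
python3 -m inch '[[-0.0023,-0.0012,0.01,0,0,0,1],[0,0,0.015,0,0,0,1],[0,0,0.01,0,0,0,1],[0,0,0,0,0,0,1],[0,0,0,0,0,0,1]]' | sed -n 2,4p
```

```text
position: [0.4974, -0.3049, 0.1335]
tool_rot: [-3.141, -0.0, 1.575]
force: [0.5, -0.3, -1.8]
```

```bash
python3 -m inch '[[0.0007,0.0003,0.01,0,0,0,1],[0,0,0.008,0,0,0,1],[0,0,0.004,0,0,0,1],[0,0,0,0,0,0,1]]' | sed -n 2,4p
python3 -m inch '[[0,0,0.003,0,0,0,1],[0,0,0.002,0,0,0,1]]' | sed -n '2p;4p'
```

```text
position: [0.4976, -0.3039, 0.1111]
tool_rot: [-3.141, -0.0, 1.576]
force: [-0.5, 0.2, -1.3]
position: [0.498, -0.3042, 0.1068]
force: [0.5, -0.1, -2.3]
```

```bash
python3 -m inch '[[0,0,0.004,0,0,0,1],[0,0,0.004,0,0,0,1]]' | sed -n '2p;4p'
python3 -m inch '[[0,0,0.004,0,0,0,1],[0,0,0.004,0,0,0,1]]' | sed -n '2p;4p'
python3 -m inch '[[0,0,0.002,0,0,0,1],[0,0,0.001,0,0,0,1],[0,0,0,0,0,0,1]]' | sed -n '2p;4p'
```

```text
position: [0.498, -0.3041, 0.0986]
force: [0.1, -0.4, -1.5]
position: [0.4978, -0.3041, 0.0904]
force: [-1.0, -0.2, -1.5]
position: [0.4979, -0.3041, 0.0877]
force: [-0.1, 0.5, -2.6]
```

```bash
python3 -m inch '[[0,0,0.001,0,0,0,1]]' | sed -n '2p;4p'
python3 -m inch '[[0,0,0.0006,0,0,0,1],[0,0,0,0,0,0,1]]' | sed -n '2p;4p'
python3 -m inch '[[0,0,0.0005,0,0,0,1],[0,0,0,0,0,0,1]]' | sed -n '2p;4p'
```

```text
position: [0.498, -0.3041, 0.087]
force: [-0.8, 0.4, -2.3]
position: [0.4979, -0.304, 0.0862]
force: [-0.6, 0.7, -2.8]
position: [0.4979, -0.3042, 0.0859]
force: [0.0, -0.5, 1.1]
```

The flange is seated. Releasing.

```bash
python3 -m inch '[[0,0,0,0,0,0,1],[0,0,0,0,0,0,1],[0,0,0,0,0,0,0.7],[0,0,0,0,0,0,0.5],[0,0,0,0,0,0,0]]' 20
python3 -m inch '[[0,0,0,0,0,0,0],[0,0,0,0,0,0,0],[0,0,0,0,0,0,0],[0,0,0,0,0,0,0],[0,0,-0.01,0,0,0,0]]'
python3 -m inch '[[0,0,-0.02,0,0,0,0],[0,0,-0.03,0,0,0,0],[0,0,-0.03,0,0,0,0],[0,0,-0.03,0,0,0,0],[0,0,0,0,0,0,0]]'
python3 - <<'E'
from h import *
a=grab_frame("wrist");b=grab_frame("scene")
o=np.zeros((480,800,3),np.uint8);o[:,:450]=a[:,90:540];o[:400,450:]=cv2.resize(b[100:220,215:320],(350,400),interpolation=3);save(o,"end.png")
E
```

```text
clock: 19.05
position: [0.4979, -0.3041, 0.0857]
tool_rot: [-3.142, 0.0, 1.576]
force: [0.8, 0.6, 0.3]
grip_width: 0.0539
finger_force: 0.0
clock: 19.55
position: [0.4973, -0.3037, 0.0952]
tool_rot: [-3.14, -0.001, 1.576]
force: [0.2, 0.5, -0.0]
grip_width: 0.0855
finger_force: 0.0
clock: 20.05
position: [0.4991, -0.3053, 0.21]
tool_rot: [3.136, 0.002, 1.575]
force: [-0.7, -1.3, 0.4]
grip_width: 0.0856
finger_force: 0.0
```

View pics/end.png

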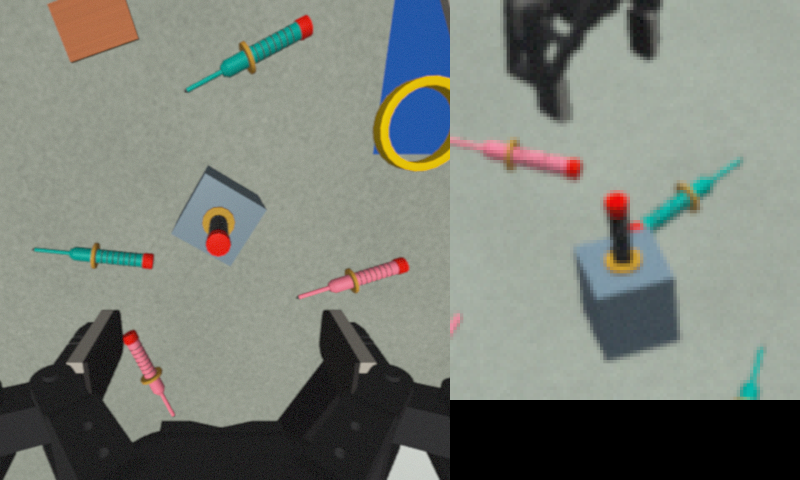

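The punch stands upright in its stand, with its flange on the top face at crop (218,222). The gripper is clear and nothing in view has moved.

```bash
python3 -c "
from workcell import bot
print(bot.job_done())"
```

```text
the job is handed in; nothing more can be done
None
```

The job is done and handed in at about 20 s: the punch tripped once in the red-ringed hole (peak about 13 N) and is back upright in its stand, released, with nothing else seen to have moved.

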